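Put the oiled knobs into the drying box

TASK

Slide the rack of freshly oiled drawer knobs into the drying box: press the red bar down with one fingertip to hold the dust flap up, and keep it held while the other finger pushes the rack by its upright back board along the lane until it is fully home against the stop in the box. Then draw away so that the flap drops shut over the rack. The finish is wet, so the flap must never touch the rack or the knobs; only push the rack, never lift or tip it, and leave everything else on the bench where it stands.

Things in the scene. Friction and masses are not known exactly. Their poses are not given: they have to be found in the camera images.
- lane: Plywood lane (345 x 190) with two low runners leading into a drying box; fixed, but place and yaw vary. Origin: at bench height on the lane's centre line; x = along the lane into the box, y = left, z = up. Here (mm): board x -100 to 245, y -65 to 125, top z 10; runners' inner faces y +-47, tops z 20; box x 154 to 244, y +-62, clear cover to z 106.
- stop (a point): Middle of the face of the rubber stop inside the box, lane x 225, which the rack's front edge meets when fully home; the rack's origin is then at lane x 148 and its back board stays outside, with its rear face at lane x 71.
- shaft (a point): On the axis of the flap's rocker shaft (10 diameter, lane x -100 to 150, parallel to the lane at lane y 72, z 50), at the flap's plane, lane x 140. The shaft runs in two grey blocks (14 long, 26 wide, tops z 63) at lane x -88 and 122.
- rack: Wooden rack in the lane between the runners (2 play each side), 154 x 90, 0.3 to 0.65 kg. Origin: centre of underside, at lane x 37 to 49 at the start; x = forward. Base 12 thick; six dark knobs, 24 diameter, tops 36 above the underside, at x 32 and 60; cross rail, top 36, rear face x 5; upright back board 12 thick, 80 wide, top 72, rear face x -77.
- back_board (a point): Middle of the top edge of the rear face of the rack's upright back board: the face to push, 80 wide, which goes 60 down from here to the base. It moves with the rack.
- flap (a joint): Turn of the aluminium dust flap about its shaft, rad: 0 = shut across the mouth of the box, grows as the bar is pressed, stop at 1.1. The leaf swings up in its own plane, highest on the right (-y), to 180 above the bench. It clears the knobs from 0.6 on; 0.75 to 1.0 is good. Spring and weight shut it when let go; holding takes 5 to 9 N on the bar.
- bar_mid (a point): Middle of the axis of the red press bar, parallel to the lane, on its left: 16 diameter, 160 long (80 each way along lane x; lane x -77 to 83). Shut, the axis is at lane y 104, z 67 (bar's top 75 over the bench); at 0.85 rad at lane y 105.5, z 37 (top 45): 30 down. A fingertip can slide along its top while holding it down.
- leaf_mid (a point): Middle of the flap's leaf (96 wide, 61 high, 4 thick); shut, its lower edge is 27 above the bench, 5 over the rack's base.
- oil_jar: Amber jar of finishing oil with a black lid, 60 diameter, 75 high, right of the lane; leave alone. Origin: centre of its underside.
- sanding_block: Cork sanding block 110 x 60 x 32, right of the lane; leave alone. Origin: centre of its underside.
- brush: Finishing brush lying left of the lane; leave alone. Lies along its own x.
- screwdriver: Screwdriver lying on the left of the bench; leave alone. Lies along its own x.
- water_bottle: Blue drinking bottle, 70 diameter, 215 high, on the right of the bench; leave alone. Origin: centre of its underside.
- cup: Brown cup with a black lid, 85 diameter, 110 high, on the right of the bench; leave alone. Origin: centre of its underside.
- offcut: Wooden offcut 150 x 55 x 40 on the left of the bench; leave alone. Origin: centre of its underside.
Not all that is in view belongs to the job. What is meant by the rack is not pink, and is the smaller of those in its own colour.

How it is judged:
By the outcome, as a careful person would: the job done as asked, in the order asked, and still so for the second after the job is handed in, with the robot touching nothing.
It also fails if it takes over 38 s, if anything falls off the work surface, if the arm or the gripper's body presses on something with over 40 N, if the wrist force passes 120 N, or if a joint passes its speed limit or range.

ROBOT

A 6-joint arm with a two-finger parallel gripper is mounted at the origin on the work surface. World frame = base frame: x ahead of the robot, y to its left, z up, the work surface at z = 0. Lengths are in m, angles in rad, forces in N, time in s.
With the tool pointing down it reaches from about 0.4 to 0.825 m from the base axis. Payload 7 kg.
Tool frame: the origin (TCP) lies midway between the tips of the shut fingers; the grasp point (between the pads) lies 19 mm behind it; y points along the fingers, z is the direction in which the jaws open and shut, and the axes are right-handed (so a half turn about y gives the same grasp; the last joint's range is limited). The gripper opens to 88 mm and grips with 3 to 60 N. Pads are 19 mm wide; open, the fingers measure 130 mm over their backs; the gripper's body (78 mm by 193 mm) begins 47 mm behind the grasp point.
Start: joints at [1.603, 0.359, 0.012, 0, -1.224, -0.288], TCP at [0.171, 0.653, 0.227] pointing down, gripper open.
Joint ranges: [-3.07, 3.07], [-1.43, 2.12], [-1.02, 1.25], [-3.03, 1.67], [-3.05, -0], [-3.03, 3.03]. Speed limits (rad/s): [2.39, 2.39, 3.01, 3.14, 3.14, 3.14].

INTERFACE

Orientations are given as [roll, pitch, yaw] about the fixed x, y, z axes, in that order (R = Rz(yaw) Ry(pitch) Rx(roll)).
In Python, from station import readout, eyes, job, nets gives the robot as it stands.
- The arm moves only by the tool play_rows, never from a script. Its argument "increments" is a list of rows, each an object with "linear": the shift along the tool's x, y, z in m, a list of three; "rotation": the turn, a rotation vector about the tool's x, y, z in degrees, a list of three; "claw": the closure, from 0 (fully open) to 1 (shut). A call has 1 to 5 rows; each row is the pose to reach, as a shift and turn from the pose measured when the call began, along the tool's axes at that moment; what a row does not reach only later rows make up. A row lasts 1/8 s, in which the tool goes at most 62.5 mm and 10.7 degrees, less where a joint would pass 70% of its speed; a pose out of reach is approached as far as the arm can. A call with a gripper value outside its range is refused whole. The fingers move at their own pace and stop on an object; "newtons" is the grip in N (left out, the last holds). Time passes only in rows, so rows that repeat a pose let the fingers close. It gives the time, the measured TCP pose, the force and the opening at its end, in the units of the state.
- readout.get_state(): the state, without advancing time (a new reading comes with each control period).
- eyes.grab_frame(name): name is "side" or "top"; returns (picture, depth): 400x640x3 uint8, blue, green, red; 400x640 float32, m along the optical axis (not along the pixel's ray), 0 where there is no reading.
- eyes.camera_model(name): a dict with "intrinsics" (3x3 intrinsics, pixels), "R" (3x3) and "t" (3): a world point X has camera coordinates R X + t. Camera axes: x right, y down, z forward; pixel columns grow to the right and rows downward; lengths in m; the calibration is good to about 2 mm. A picture is of the moment at which its call begins. camera_model takes no time and is no camera call.
- job.job_done(): hands the job in, once; it reports no verdict.
Trained networks look in the newest picture that a camera, given by its name, has taken for a name from the list of things; names that differ only in an ending like _2 or _b are one class to them, and where a whole thing is asked for, a point or a joint stands for the part that bears it (a point fixed in the world has none). Each returns a list of dicts, best first, with "score" (0 to 1); they miss things now and then, are a little off and sometimes report something else, mostly with a low value. They report only what shows in the picture. A call takes as long as a camera call. They do not tell look-alikes from the thing itself.
- nets.regions_of(label, camera): "region" (400x640 bool, what is visible of it) and "rect" ([left, top, right, bottom] in pixels, round what is visible of it).
The state is a dict: "t": time; "q": joint angles; "qd": joint speeds; "joint_efforts": joint torques, N m; "eef_pos": TCP position; "ee_rot": TCP orientation; "force": force on the tool from outside, world axes, zero at the start; "moment": the same for the moment, N m; "width": finger opening in m.
Only numpy, scipy, OpenCV 4.12 (cv2) and the standard library are available. Lean on these libraries where they do the work, as an engineer would, in place of code of your own. Each camera call takes 0.05 s, during which the arm holds its last target.

## Working session

There is one attempt and no reset: what is moved stays moved. The work goes in short steps, Python scripts to look and compute and a tool call to move; the robot and the scene stay as the last step left them, time stands still between calls to the robot, and variables do not carry over. Pictures are saved under pics/ and viewed, and the job is handed in when it is done.

Besides the shell and the picture viewer there is one more tool, called after "Call:" in YAML: its name, and indented under it one key for each argument. play_rows: Moves the arm, as the interface text tells. Its arguments: {"type":"object","properties":{"increments":{"type":"array","items":{"type":"object","properties":{"linear":{"type":"array","items":{"type":"number"}},"rotation":{"type":"array","items":{"type":"number"}},"claw":{"type":"number"}}}},"newtons":{"type":"number"}},"required":["increments"]}

```bash
mkdir -p pics; ls
python3 - <<'E'
from station import readout, eyes
import cv2,numpy as np
np.set_printoptions(precision=4,suppress=True)
for n in("top","side"):
    p,d=eyes.grab_frame(n); cv2.imwrite(f"pics/{n}0.png",p); np.save(f"{n}0.npy",d)
    m=eyes.camera_model(n); print(n,m, -np.array(m["R"]).T@m["t"])
s=readout.get_state()
for k,v in s.items(): print(k,v)
E
```

```text
pics
top {'intrinsics': array([[423.7749,   0.    , 317.0109],
       [  0.    , 423.7749, 201.3445],
       [  0.    ,   0.    ,   1.    ]]), 'R': array([[-0.0282, -0.9996, -0.0077],
       [-0.9894,  0.029 , -0.1422],
       [ 0.1423,  0.0036, -0.9898]]), 't': array([-0.0206,  0.5093,  1.2327])} [ 0.3279 -0.0398  1.2923]
side {'intrinsics': array([[390.2105,   0.    , 317.4808],
       [  0.    , 390.2105, 198.1248],
       [  0.    ,   0.    ,   1.    ]]), 'R': array([[-0.9926, -0.1195,  0.0222],
       [-0.085 ,  0.5517, -0.8297],
       [ 0.0869, -0.8254, -0.5578]]), 't': array([0.5189, 0.1312, 1.1558])} [0.4258 0.9437 0.742 ]
t 0.1
q [ 1.6031  0.3593  0.0112 -0.0003 -1.2241 -0.2881]
qd [-0.0008 -0.0007  0.0023 -0.0001 -0.     -0.0012]
joint_efforts [ -0.0021 -58.4162  29.3753   7.0155   0.0102  -0.    ]
eef_pos [0.1707 0.6526 0.2257]
ee_rot [-1.5693  0.0001  2.8857]
force [ 0.6522  0.7159 -0.7434]
moment [ 0.0363 -0.0251 -0.0132]
width 0.08758472207154015
```

View pics/top0.png

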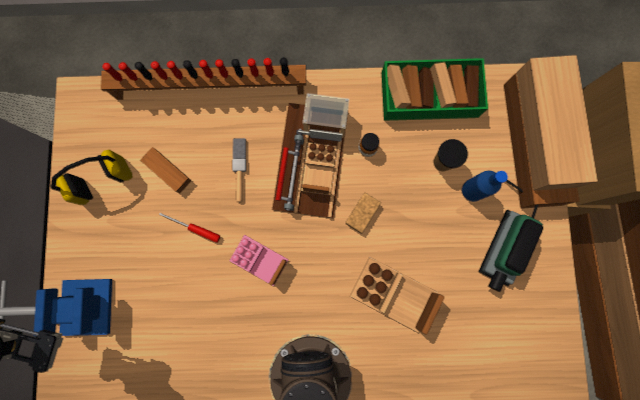

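View pics/side0.png

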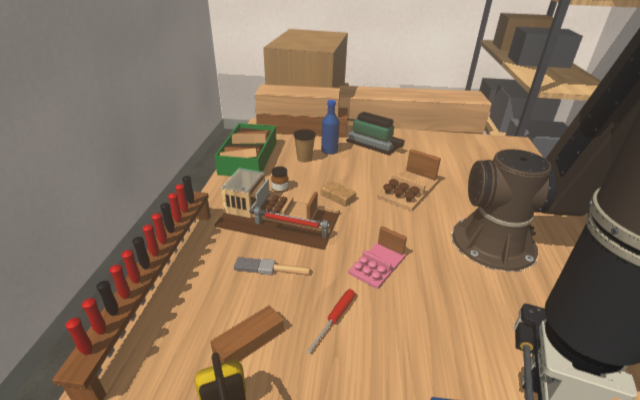

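The top view shows three rack-like things:
- Wooden rack in the lane, around (318,165).
- Large wooden rack, around (398,295).
- Pink rack, around (258,260).

The rack meant is the smaller wooden one, which is the one in the lane. I'll confirm it in a crop and measure the lane.

```bash
cat > h.py <<'E'
import numpy as np,cv2
from station import eyes
np.set_printoptions(precision=4,suppress=True)
def pt(n,u,v,z=None,d=None):
    m=eyes.camera_model(n);K=np.array(m["intrinsics"]);R=np.array(m["R"]);t=np.array(m["t"]).ravel()
    r=np.linalg.inv(K)@np.array([np.asarray(u,float),np.asarray(v,float),np.ones_like(np.asarray(u,float))])
    if d is not None: return (R.T@((r*d).T-t).T).T if r.ndim>1 else R.T@(r*d-t)
    C=-R.T@t; w=R.T@r; return C+w*(z-C[2])/w[2]
def proj(n,X):
    m=eyes.camera_model(n);K=np.array(m["intrinsics"]);c=(np.array(m["R"])@np.atleast_2d(X).T).T+np.array(m["t"]).ravel()
    p=(K@c.T).T; return p[:,:2]/p[:,2:]
E
python3 - <<'E'
from h import *
from station import nets
for n in("top","side"):
    p=cv2.imread(f"pics/{n}0.png"); d=np.load(f"{n}0.npy")
    for l in("rack","bar_mid","lane","shaft","flap"):
        try: r=nets.regions_of(l,n)
        except Exception as e: print(l,e); continue
        for q in r[:4]:
            g=q["region"]; v,u=np.nonzero(g&(d>0)); P=pt(n,u,v,d=d[v,u])
            c,s,a=cv2.minAreaRect(P[:,:2].astype(np.float32)*1000)
            print(n,l,round(q["score"],2),q["rect"],"n",len(u),"med",np.median(P,0),"rect",c,s,a,"z",np.percentile(P[:,2],[2,98]))
c=cv2.imread("pics/top0.png")[85:225,260:385]
cv2.imwrite("pics/crop0.png",cv2.resize(c,None,fx=4.2,fy=4.2,interpolation=cv2.INTER_CUBIC))
E
```

```text
top rack 0.71 [302.9, 145.7, 337.9, 194.1] n 1510 med [ 0.6126 -0.0452  0.0237] rect (616.7155151367188, -45.331268310546875) (95.3836441040039, 161.69235229492188) 80.48225402832031 z [0.0104 0.0828]
top rack 0.68 [352.0, 258.7, 441.6, 334.2] n 3764 med [ 0.2248 -0.2625  0.0201] rect (227.3179473876953, -255.80068969726562) (229.11190795898438, 133.3448486328125) 60.35989761352539 z [0.0127 0.1055]
top rack 0.59 [232.0, 235.3, 289.3, 285.5] n 1591 med [0.3383 0.1427 0.0139] rect (338.2471618652344, 144.1279296875) (156.7793426513672, 93.05810546875) 59.0413703918457 z [0.0016 0.0731]
top bar_mid 0.67 [278.5, 132.3, 339.5, 204.9] n 766 med [0.6539 0.0305 0.0631] rect (631.7567138671875, 15.648162841796875) (118.0904541015625, 265.5916748046875) 50.45348358154297 z [0.0123 0.0879]
top lane 0.64 [271.7, 92.2, 351.0, 218.1] n 5760 med [ 0.6871 -0.0113  0.017 ] rect (668.6324462890625, -22.103363037109375) (196.44700622558594, 390.85296630859375) 80.66436767578125 z [0.0043 0.1083]
top shaft 0.59 [270.8, 93.9, 350.2, 219.3] n 5770 med [ 0.6859 -0.013   0.0168] rect (666.2820434570312, -2
[... 975 characters left out ...]
535766601562, -43.32899475097656) (177.6209259033203, 397.91064453125) 43.47160720825195 z [0.0093 0.0866]
side lane 0.84 [216.0, 169.5, 338.4, 250.4] n 4944 med [0.703  0.0135 0.0164] rect (672.9021606445312, -86.63700866699219) (329.3716735839844, 418.75921630859375) 80.68465423583984 z [0.0013 0.1071]
side shaft 0.95 [214.9, 169.3, 338.3, 246.4] n 4737 med [0.7045 0.0153 0.0171] rect (639.7615966796875, -66.64407348632812) (301.57952880859375, 347.19720458984375) 80.42284393310547 z [0.0039 0.1071]
side flap 0.77 [248.8, 181.9, 323.4, 229.5] n 742 med [0.6626 0.0265 0.0644] rect (657.44775390625, -6.57403564453125) (146.3714599609375, 330.97613525390625) 42.4260368347168 z [0.0205 0.0865]
```

View pics/crop0.png

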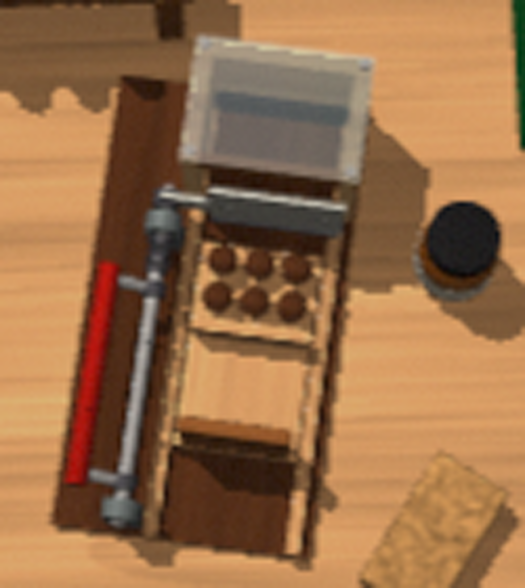

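The crop confirms the smaller wooden rack between the runners. It has six dark knobs at about (320,152) full-frame and its back board at about (316,188). The red bar runs from (286,148) to (278,200). Next I'll fit the lane pose.

Run:
```python
from h import *
import scipy.ndimage as nd
res={}
for n,box in(("top",(265,140,300,210)),("side",(245,200,335,240))):
    p=cv2.imread(f"pics/{n}0.png").astype(int); d=np.load(f"{n}0.npy")
    m=(p[...,2]>110)&(p[...,1]<50)&(p[...,0]<60)
    k=np.zeros_like(m); l,t,r,b=box; k[t:b,l:r]=1; m&=k
    lab,c=nd.label(m); i=np.argmax(nd.sum(m,lab,range(1,c+1)))+1; v,u=np.nonzero(lab==i)
    P=pt(n,u,v,z=0.067) if 0 else np.array([pt(n,a,b_,z=0.067) for a,b_ in zip(u,v)])
    ctr=P.mean(0); w,V=np.linalg.eigh(np.cov(P[:,:2].T)); ax=V[:,1]*np.sign(V[0,1]); s=(P[:,:2]-ctr[:2])@ax
    D=pt(n,u,v,d=d[v,u]); 
    print(n,len(u),"ctr",ctr,"yaw",np.degrees(np.arctan2(ax[1],ax[0])),"len",s.min(),s.max(),"mid",ctr[:2]+ax*(s.min()+s.max())/2, "depth med",np.median(D,0),"ztop",np.percentile(D[:,2],95))
# vertical boards etc: all depth cloud from top in lane region
d=np.load("top0.npy"); v,u=np.mgrid[85:225,262:360]; v=v.ravel();u=u.ravel(); k=d[v,u]>0; P=pt("top",u[k],v[k],d=d[v[k],u[k]])
# board footprint z>4mm
np.save("cloud.npy",P)
for th in np.radians([-9,-9.5,-10,-10.5,-8.5]):
    R=np.array([[np.cos(th),np.sin(th)],[-np.sin(th),np.cos(th)]]); q=P[:,:2]@R.T
    b=(P[:,2]>0.006)&(P[:,2]<0.013); print(np.degrees(th),np.percentile(q[b],[0.5,2,98,99.5],0).ravel())
```

```text
top 246 ctr [0.592  0.0681 0.067 ] yaw -9.94487388230176 len -0.07956425761265319 0.07973745106662927 mid [0.5921 0.0681] depth med [0.592  0.0682 0.0726] ztop 0.07700284289607073Traceback (most recent call last):
  File "<stdin>", line 8, in <module>
    return _wrapfunc(a, 'argmax', axis=axis, out=out, **kwds)
    return bound(*args, **kwds)
ValueError: attempt to get argmax of an empty sequence
```

Run:
```python
from h import *
import scipy.ndimage as nd
n="side";box=(245,195,335,240)
p=cv2.imread(f"pics/{n}0.png").astype(int); d=np.load(f"{n}0.npy")
m=(p[...,2]>110)&(p[...,1]<80)&(p[...,0]<80)
k=np.zeros_like(m); l,t,r,b=box; k[t:b,l:r]=1; m&=k
v,u=np.nonzero(m); print(len(u),u.min(),u.max())
P=np.array([pt(n,a,b_,z=0.067) for a,b_ in zip(u,v)])
ctr=P.mean(0); w,V=np.linalg.eigh(np.cov(P[:,:2].T)); ax=V[:,1]*np.sign(V[0,1]); s=(P[:,:2]-ctr[:2])@ax
print("yaw",np.degrees(np.arctan2(ax[1],ax[0])),s.min(),s.max(),"mid",ctr[:2]+ax*(s.min()+s.max())/2)
th=np.radians(-9.9); c,s=np.cos(th),np.sin(th); R=np.array([[c,-s],[s,c]])
O=np.array([0.5921,0.0681])-R@[0.003,0.104]; print("O",O)
# edges of the lane frame in the cloud
for n,bx in(("top",(85,225,262,360)),("side",(160,260,205,345))):
    d=np.load(n+"0.npy"); v,u=np.mgrid[bx[0]:bx[1],bx[2]:bx[3]]; v=v.ravel();u=u.ravel(); k=d[v,u]>0; P=pt(n,u[k],v[k],d=d[v[k],u[k]])
    q=(P[:,:2]-O)@R
    a=(q[:,1]>0-.04)&(q[:,1]<.04)&(P[:,2]>.06)&(q[:,0]<.06)&(q[:,0]>-.1); print(n,"board pts",a.sum(),np.percentile(q[a,0],[2,10,50,90,98]),np.percentile(q[a,1],[2,98]),P[a,2].max())
    a=(P[:,2]>.095)&(q[:,0]>.1); print("box top",np.percentile(q[a],[1,99],0).ravel(),np.median(P[a,2]))
    a=(abs(P[:,2]-.01)<.003)&(q[:,0]<.3); print("lane board",np.percentile(q[a],[1,99],0).ravel())
    a=(abs(q[:,1]-.072)<.012)&(P[:,2]>.04)&(abs(q[:,0])<.07); print("shaft y",q[a,1].mean() if a.any() else None)
# overlay
im=cv2.imread("pics/top0.png"); im=cv2.resize(im[85:225,260:385],None,fx=4.2,fy=4.2,interpolation=cv2.INTER_CUBIC)
def W(x,y,z): return np.r_[O+R@[x,y],z]
def line(L,col):
    pp=(proj("top",np.array([W(*a) for a in L]))-[260,85]+.5)*4.2
    cv2.polylines(im,[np.int32(pp)],False,col,1)
line([(-.1,-.065,.01),(.245,-.065,.01),(.245,.125,.01),(-.1,.125,.01),(-.1,-.065,.01)],(0,255,0))
line([(.154,-.062,.106),(.244,-.062,.106),(.244,.062,.106),(.154,.062,.106),(.154,-.062,.106)],(255,255,0))
line([(-.077,.104,.067),(.083,.104,.067)],(255,0,0))
for y in(-.047,.047): line([(-.1,y,.02),(.15,y,.02)],(255,0,255))
line([(-.034,.04,.082),(-.034,-.04,.082)],(0,255,255))
cv2.imwrite("pics/ov0.png",im)
```

```text
280 265 328
yaw -10.020873038833487 -0.09219193277224345 0.08108267680284048 mid [0.5891 0.0674]
O [ 0.5713 -0.0338]
top board pts 130 [-0.0336 -0.0332 -0.0288 -0.0231 -0.0216] [-0.0382  0.0332] 0.087807799121485
box top [ 0.1519 -0.0635  0.2434  0.06  ] 0.10497355991568871
lane board [-0.1    -0.0673  0.2386  0.1212]
shaft y 0.06888733247866675
side board pts 109 [-0.0329 -0.0326 -0.0299 -0.0235 -0.0215] [-0.0363  0.0388] 0.08405654256394078
box top [ 0.1526 -0.0607  0.2439  0.0664] 0.10538080873695505
lane board [-0.099  -0.1461  0.2419  0.127 ]
shaft y 0.07221295385947502
```

View pics/ov0.png

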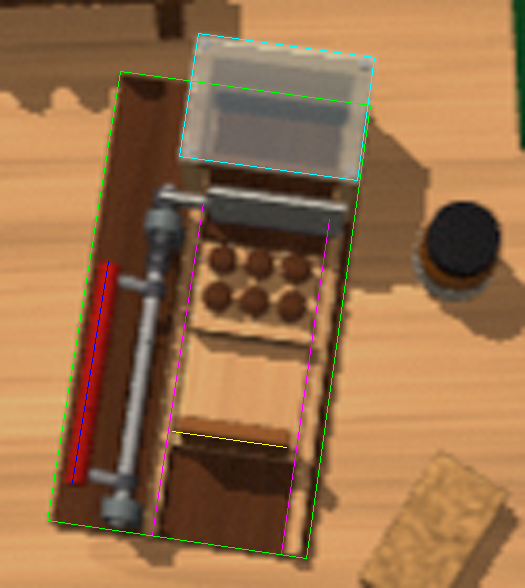

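The overlay matches the picture to about 1–2 mm. Lane origin is about (0.571, -0.035), yaw is -9.9°, and the rack's rear face is at lane x ≈ -33.5. Now I'll approach above the point behind the back board.

Call:
play_rows:
  increments:
    - {"linear":[-0.042,0,0.043],"rotation":[0,-1,0],"claw":0}
    - {"linear":[-0.084,0,0.086],"rotation":[0,-2,0],"claw":0}
    - {"linear":[-0.126,0,0.129],"rotation":[0,-3,0],"claw":0}
    - {"linear":[-0.168,0,0.172],"rotation":[0,-4,0],"claw":0}
    - {"linear":[-0.21,0,0.215],"rotation":[0,-4.76,0],"claw":0}

```text
t: 1.23
eef_pos: [0.3203, 0.3901, 0.2269]
ee_rot: [-1.572, 0.0, 2.97]
force: [0.4, 0.0, 0.4]
width: 0.0877
```

Call:
play_rows:
  increments:
    - {"linear":[-0.038,0.005,0.046],"rotation":[0,0,0],"claw":0}
    - {"linear":[-0.076,0.01,0.092],"rotation":[0,0,0],"claw":0}
    - {"linear":[-0.114,0.015,0.138],"rotation":[0,0,0],"claw":0}
    - {"linear":[-0.152,0.02,0.184],"rotation":[0,0,0],"claw":0}
    - {"linear":[-0.19,0.025,0.23],"rotation":[0,0,0],"claw":0}

```text
t: 1.85
eef_pos: [0.4689, 0.1294, 0.2022]
ee_rot: [-1.573, 0.001, 2.97]
force: [1.5, 0.7, -0.1]
width: 0.0874
```

Call:
play_rows:
  increments:
    - {"linear":[-0.038,0.0,0.046],"rotation":[0,0,0],"claw":0}
    - {"linear":[-0.0745,0.01,0.0917],"rotation":[0,0,0],"claw":0}
    - {"linear":[-0.0745,0.03,0.0917],"rotation":[0,0,0],"claw":0}
    - {"linear":[-0.0745,0.05,0.0917],"rotation":[0,0,0],"claw":0}
    - {"linear":[-0.0745,0.06,0.0917],"rotation":[0,0,0],"claw":0}

```text
t: 2.48
eef_pos: [0.5264, 0.026, 0.1412]
ee_rot: [-1.572, 0.0, 2.97]
force: [0.5, 0.4, 0.9]
width: 0.0874
```

```bash
cat >> h.py <<'E'
O=np.array([0.571,-0.035]);th=np.radians(-9.9);R2=np.array([[np.cos(th),-np.sin(th)],[np.sin(th),np.cos(th)]])
def W(x,y,z): return np.r_[O+R2@[x,y],z]
def look(tag,line=()):
    from station import readout
    s=readout.get_state(); e=np.array(s["eef_pos"])
    print("t",s["t"],"eef",e,"lane xy(mm)",R2.T@(e[:2]-O)*1000,"rot",np.array(s["ee_rot"]),"F lane",np.r_[R2.T@np.array(s["force"])[:2],s["force"][2]],"mom",s["moment"])
    for n,(t,b,l,r) in(("top",(60,240,240,400)),("side",(130,270,200,380))):
        p,d=eyes.grab_frame(n); np.save(f"{n}_{tag}.npy",d); cv2.imwrite(f"pics/{n}_{tag}_full.png",p)
        cv2.imwrite(f"pics/{n}_{tag}.png",cv2.resize(p[t:b,l:r],None,fx=3.3 if n=="top" else 4,fy=3.3 if n=="top" else 4,interpolation=cv2.INTER_CUBIC))
E
python3 -c "
from h import *
look('a')"
```

```text
t 2.475 eef [0.5264 0.026  0.1412] lane xy(mm) [-54.3994  52.4345] rot [-1.572   0.0003  2.9696] F lane [0.4202 0.4813 0.8779] mom [-0.0087  0.028   0.0093]
```

View pics/side_a.png

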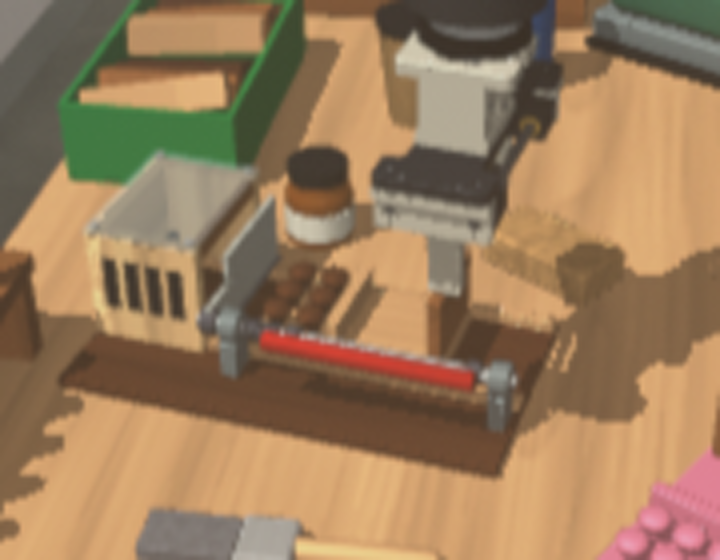

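View pics/top_a.png

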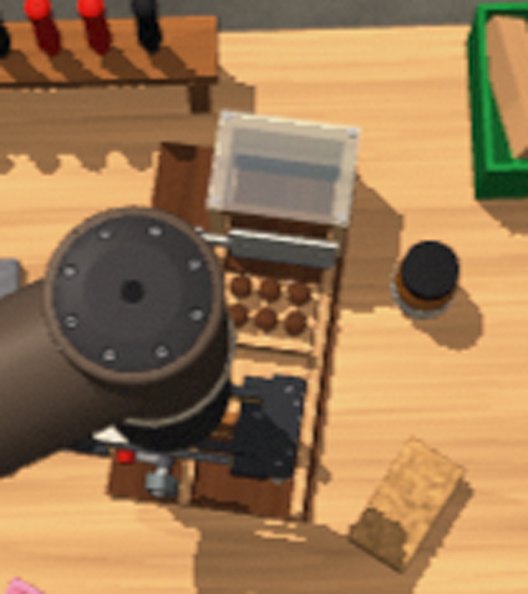

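Run:
```python
from h import *
im=cv2.imread("pics/side_a.png")
for y in (.0524+.044,.0524+.065,.0524-.044,.0524-.065):
    for x in(-.0544-.0095,-.0544+.0095):
        q=(proj("side",W(x,y,.141))[0]-[200,130]+.5)*4; print(y,x,q); cv2.circle(im,(int(q[0]),int(q[1])),2,(0,255,0) if y>.05 else (255,0,255),-1)
cv2.imwrite("pics/side_a2.png",im[150:430,300:600].repeat(2,0).repeat(2,1))
```

```text
0.0964 -0.0639 [461.428  287.3333]
0.0964 -0.044899999999999995 [434.9021 282.3242]
0.1174 -0.0639 [452.2349 304.0893]
0.1174 -0.044899999999999995 [425.3241 298.9315]
0.008400000000000005 -0.0639 [496.9968 222.5029]
0.008400000000000005 -0.044899999999999995 [471.9721 218.0489]
-0.0126 -0.0639 [504.8433 208.2013]
-0.0126 -0.044899999999999995 [480.1523 203.8654]
```

View pics/side_a2.png

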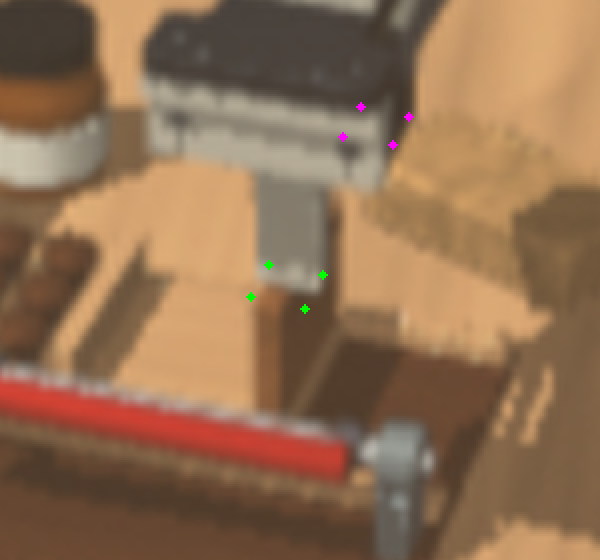

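Run:
```python
from h import *
d=np.load("side_a.npy"); 
for v in range(188,204,2):
    u=np.arange(305,322); dd=d[v,u]; P=pt("side",u,np.full(len(u),v),d=dd); q=(P[:,:2]-O)@R2*1000
    print(v,[f"{a[0]:.0f},{a[1]:.0f},{z*1000:.0f}" for a,z in zip(q,P[:,2])][2:16:1])
```

```text
188 ['-56,144,211', '-58,140,209', '-61,141,210', '-63,140,210', '-66,140,210', '-69,142,212', '-311,939,742', '-75,144,215', '-77,141,214', '-79,140,213', '-82,142,215', '-84,138,213', '-87,140,215', '-89,138,214']
190 ['-47,115,186', '-50,116,187', '-54,121,190', '-57,119,190', '-58,116,188', '-62,118,191', '-311,939,742', '-74,141,207', '-77,141,207', '-78,138,206', '-82,143,210', '-83,137,206', '-87,140,209', '-89,137,208']
192 ['-47,114,179', '-50,115,180', '-53,115,181', '-56,116,182', '-59,116,183', '-62,117,184', '-64,117,184', '-67,116,184', '-67,109,180', '-28,-36,82', '4,-160,-1', '0,-158,1', '-2,-163,-1', '-6,-162,0']
194 ['-48,116,174', '-49,113,172', '-53,115,174', '-56,115,175', '-58,113,174', '-61,116,176', '-64,115,177', '-67,117,178', '-67,108,173', '-31,-28,81', '-31,-36,76', '-3,-147,1', '-5,-153,-3', '-10,-148,1']
196 ['-48,116,167', '-50,114,167', '-53,115,168', '-55,113,167', '-58,114,169', '-61,114,169', '-64,115,170', '-67,116,171', '-67,108,167', '-31,-25,75', '-31,-37,68', '-6,-137,-1', '-9,-139,-1', '-12,-141,-2']
198 ['-46,112,158', '-49,112,159', '-52,112,159', '-55,114,161', '-58,113,161', '-60,110,160', '-64,115,164', '-66,113,163', '-68,111,162', '-33,-21,70', '-32,-35,62', '-11,-122,2', '-14,-124,1', '-17,-124,1']
200 ['-46,111,151', '-49,111,152', '-53,114,155', '-54,111,153', '-58,113,155', '-61,113,155', '-63,112,155', '-66,112,156', '-68,110,155', '-32,-26,59', '-31,-38,51', '-13,-113,-1', '-17,-114,-0', '-20,-114,0']
202 ['-47,114,147', '-49,113,146', '-52,113,147', '-55,111,146', '-57,111,147', '-60,112,148', '-62,108,146', '-66,112,149', '-68,109,148', '-31,-28,50', '-14,-100,0', '-17,-99,1', '-20,-102,0', '-23,-104,-1']
```

Call:
play_rows:
  increments:
    - {"linear":[0,0.015,-0.0016],"rotation":[0,0,0],"claw":0}
    - {"linear":[0,0.033,-0.0016],"rotation":[0,0,0],"claw":0}
    - {"linear":[0,0.05,-0.0016],"rotation":[0,0,0],"claw":0}
    - {"linear":[0,0.06,-0.0016],"rotation":[0,0,0],"claw":0}
    - {"linear":[0,0.06,-0.0016],"rotation":[0,0,0],"claw":0}

```text
t: 3.2
eef_pos: [0.5262, 0.0281, 0.0808]
ee_rot: [-1.571, -0.001, 2.971]
force: [0.4, 0.9, -0.3]
width: 0.0876
```

Call:
play_rows:
  increments:
    - {"linear":[0,0.006,0],"rotation":[0,0,0],"claw":0}
    - {"linear":[0,0.013,0],"rotation":[0,0,0],"claw":0}
    - {"linear":[0,0.02,0],"rotation":[0,0,0],"claw":0}
    - {"linear":[0,0.027,0],"rotation":[0,0,0],"claw":0}
    - {"linear":[0,0.03,0],"rotation":[0,0,0],"claw":0}

```text
t: 3.82
eef_pos: [0.5278, 0.029, 0.0515]
ee_rot: [-1.573, 0.002, 2.971]
force: [1.8, 2.7, 4.4]
width: 0.0878
```

```bash
python3 -c "
from h import *
look('b')"
```

```text
t 3.825 eef [0.5278 0.029  0.0515] lane xy(mm) [-53.514   55.6434] rot [-1.5729  0.0019  2.9713] F lane [1.2926 3.006  4.3808] mom [ 1.2099 -0.8161 -0.0988]
```

View pics/side_b.png

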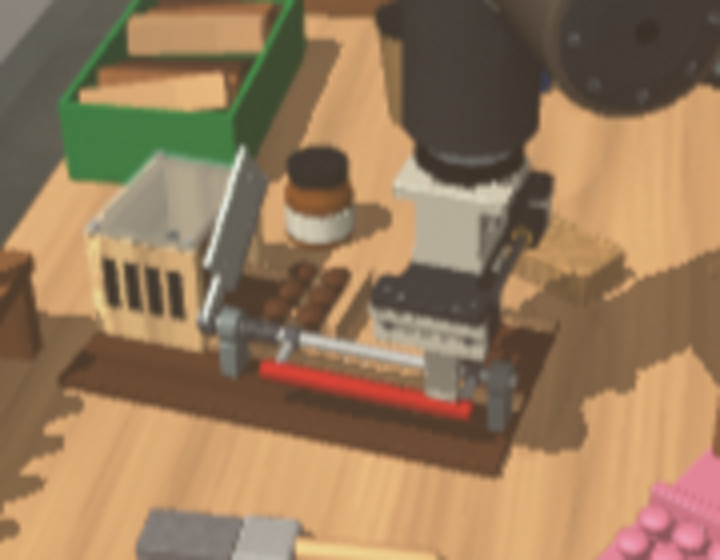

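The side view shows the flap lifted, with the leaf's top at about (245,150) in the crop. The finger is on the bar at about (440,395), behind the board. I'll press about 7 mm more.

Call:
play_rows:
  increments:
    - {"linear":[0,0.004,0],"rotation":[0,0,0],"claw":0}
    - {"linear":[0,0.007,0],"rotation":[0,0,0],"claw":0}
    - {"linear":[0,0.008,0],"rotation":[0,0,0],"claw":0}
    - {"linear":[0,0.008,0],"rotation":[0,0,0],"claw":0}

```text
t: 4.42
eef_pos: [0.5275, 0.0284, 0.0433]
ee_rot: [-1.572, 0.001, 2.971]
force: [3.5, -1.2, 5.6]
width: 0.0872
```

```bash
python3 -c "
from h import *
look('c')"
```

```text
t 4.425 eef [0.5275 0.0284 0.0433] lane xy(mm) [-53.7596  54.9277] rot [-1.572   0.001   2.9709] F lane [ 3.6993 -0.5879  5.5822] mom [-0.2589 -1.0665 -0.1816]
```

View pics/side_c.png

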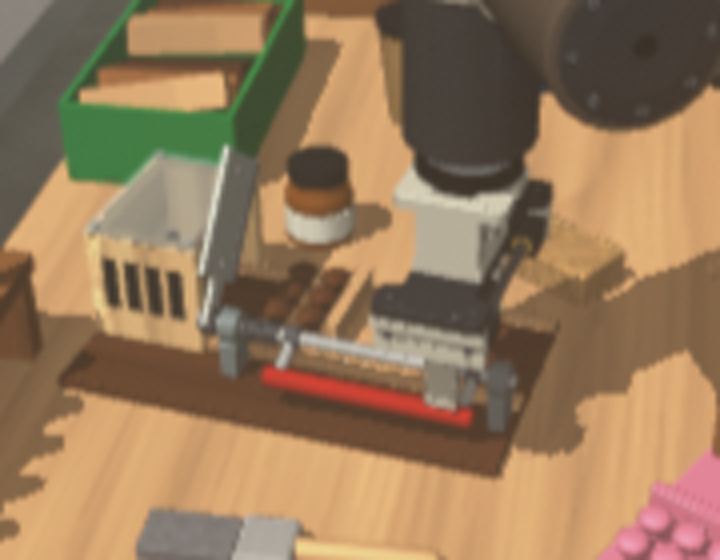

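View pics/top_c.png

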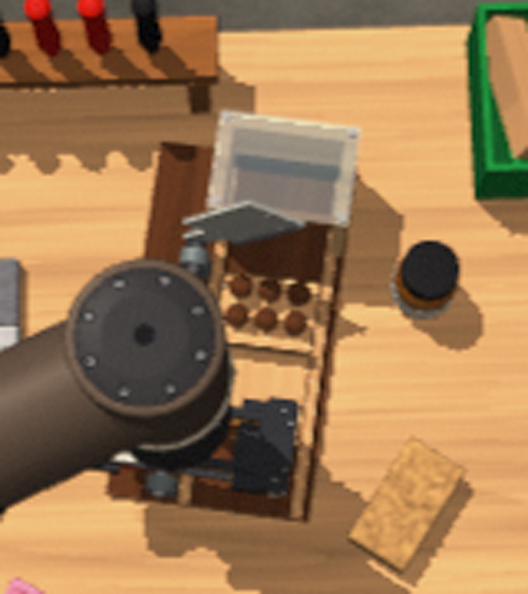

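The flap angle is about 0.9 rad by geometry. The side crop shows the leaf well above the knobs, and the top crop shows the knobs clear and the rack unmoved. I'll start pushing along the lane.

Call:
play_rows:
  increments:
    - {"linear":[-0.004,0,0],"rotation":[0,0,0],"claw":0}
    - {"linear":[-0.008,0,0],"rotation":[0,0,0],"claw":0}
    - {"linear":[-0.012,0,0],"rotation":[0,0,0],"claw":0}
    - {"linear":[-0.017,0,0],"rotation":[0,0,0],"claw":0}
    - {"linear":[-0.023,0,0],"rotation":[0,0,0],"claw":0}

```text
t: 5.15
eef_pos: [0.5483, 0.024, 0.0428]
ee_rot: [-1.571, -0.003, 2.97]
force: [-8.8, 2.0, 8.5]
width: 0.0875
```

```bash
python3 -c "
from h import *
look('d')"
```

```text
t 5.15 eef [0.5483 0.024  0.0428] lane xy(mm) [-32.5201  54.235 ] rot [-1.5707 -0.0027  2.97  ] F lane [-9.0453  0.4632  8.4844] mom [ 0.815   2.8334 -0.0478]
```

View pics/side_d.png

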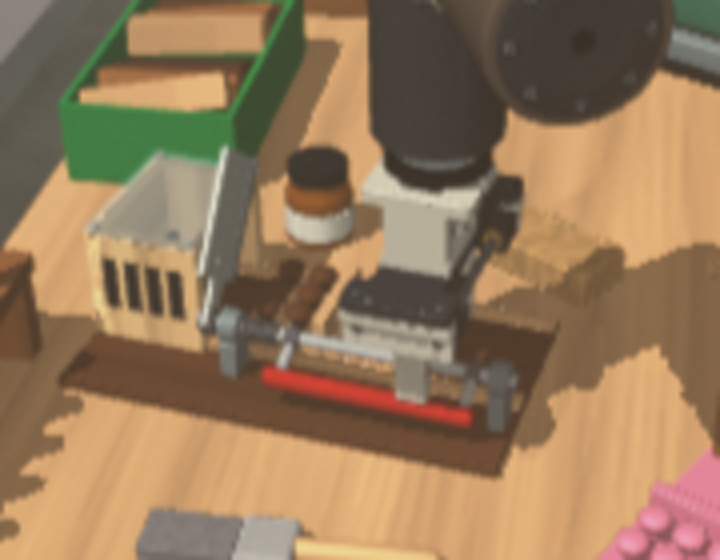

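View pics/top_d.png

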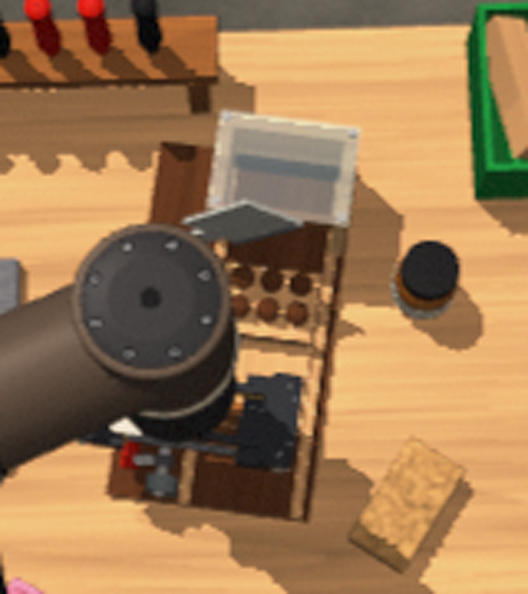

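The rack has moved forward about 10 mm. The knobs shifted up in the top crop and it still sits flat. The flap is still up, so I'll keep pushing.

Call:
play_rows:
  increments:
    - {"linear":[-0.008,0,0],"rotation":[0,0,0],"claw":0}
    - {"linear":[-0.016,0,0],"rotation":[0,0,0],"claw":0}
    - {"linear":[-0.024,0,0],"rotation":[0,0,0],"claw":0}
    - {"linear":[-0.032,0,0],"rotation":[0,0,0],"claw":0}
    - {"linear":[-0.04,0,0],"rotation":[0,0,0],"claw":0}

```text
t: 5.88
eef_pos: [0.5869, 0.0166, 0.0423]
ee_rot: [-1.569, -0.005, 2.969]
force: [-8.3, 1.1, 9.4]
width: 0.0879
```

```bash
python3 -c "
from h import *
look('e')"
```

```text
t 5.875 eef [0.5869 0.0166 0.0423] lane xy(mm) [ 6.767  53.5805] rot [-1.5695 -0.0053  2.9694] F lane [-8.3361 -0.2953  9.4162] mom [ 0.6597  2.9441 -0.0568]
```

View pics/top_e.png

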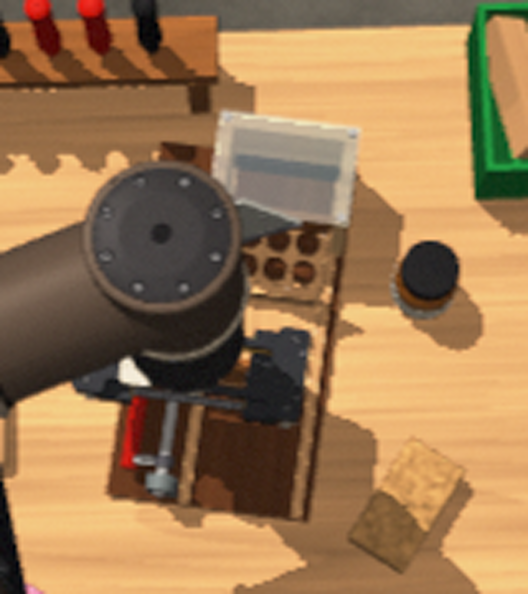

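View pics/side_e.png

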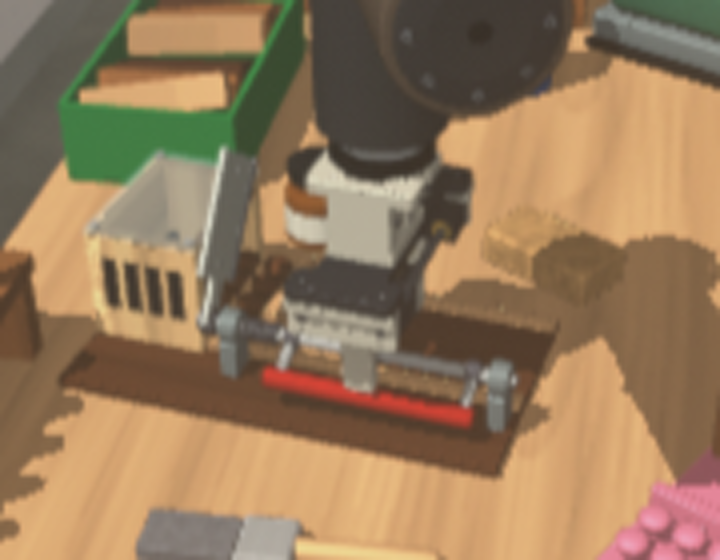

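The rack is under the raised flap and moving straight. Continuing.

Call:
play_rows:
  increments:
    - {"linear":[-0.008,0,0],"rotation":[0,0,0.1],"claw":0}
    - {"linear":[-0.016,-0.0005,0],"rotation":[0,0,0.2],"claw":0}
    - {"linear":[-0.024,-0.001,0],"rotation":[0,0,0.3],"claw":0}
    - {"linear":[-0.032,-0.001,-0.0005],"rotation":[0,0,0.3],"claw":0}
    - {"linear":[-0.04,-0.001,-0.0005],"rotation":[0,0,0.3],"claw":0}

```text
t: 6.6
eef_pos: [0.6261, 0.0099, 0.0423]
ee_rot: [-1.569, -0.002, 2.969]
force: [-5.8, 2.5, 5.0]
width: 0.0876
```

```bash
python3 -c "
from h import *
look('f')"
```

```text
t 6.6 eef [0.6261 0.0099 0.0423] lane xy(mm) [46.5428 53.7026] rot [-1.5687 -0.002   2.9691] F lane [-6.1698  1.5016  4.9864] mom [0.8187 2.3365 0.0764]
```

View pics/top_f.png

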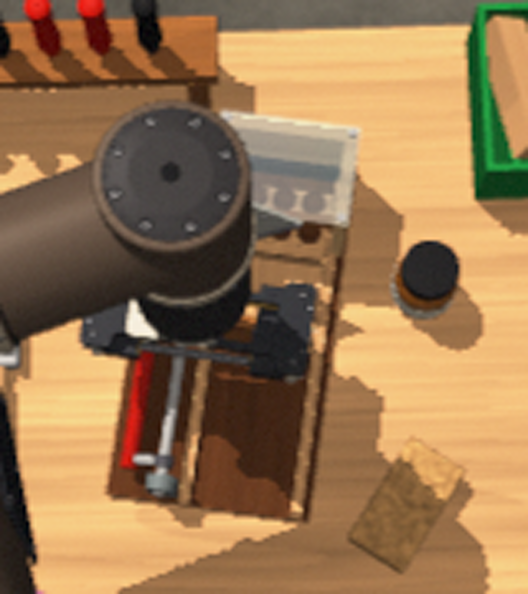

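View pics/side_f.png

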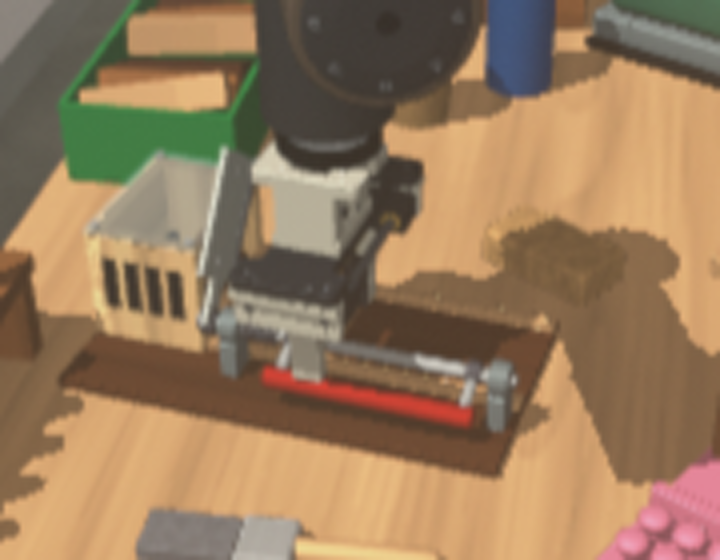

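The first knob row is under the cover, with about 14 mm to go. I'll take the last stretch slowly and watch the force.

Call:
play_rows:
  increments:
    - {"linear":[-0.003,0,0],"rotation":[0,0,0],"claw":0}
    - {"linear":[-0.006,0,0],"rotation":[0,0,0],"claw":0}
    - {"linear":[-0.009,0,0],"rotation":[0,0,0],"claw":0}
    - {"linear":[-0.011,0,0],"rotation":[0,0,0],"claw":0}

```text
t: 7.2
eef_pos: [0.6367, 0.0078, 0.0421]
ee_rot: [-1.568, -0.003, 2.969]
force: [-7.1, 2.0, 7.2]
width: 0.0877
```

Call:
play_rows:
  increments:
    - {"linear":[-0.0015,0,0],"rotation":[0,0,0],"claw":0}
    - {"linear":[-0.003,0,0],"rotation":[0,0,0],"claw":0}

```text
t: 7.45
eef_pos: [0.6378, 0.0074, 0.0419]
ee_rot: [-1.568, -0.006, 2.968]
force: [-9.0, 3.9, 8.6]
width: 0.0876
```

```bash
python3 -c "
from h import *
look('g')"
```

```text
t 7.45 eef [0.6378 0.0074 0.0419] lane xy(mm) [58.4733 53.2574] rot [-1.5678 -0.0057  2.9681] F lane [-9.5531  2.2989  8.6371] mom [ 1.394   3.1279 -0.1102]
```

View pics/top_g.png

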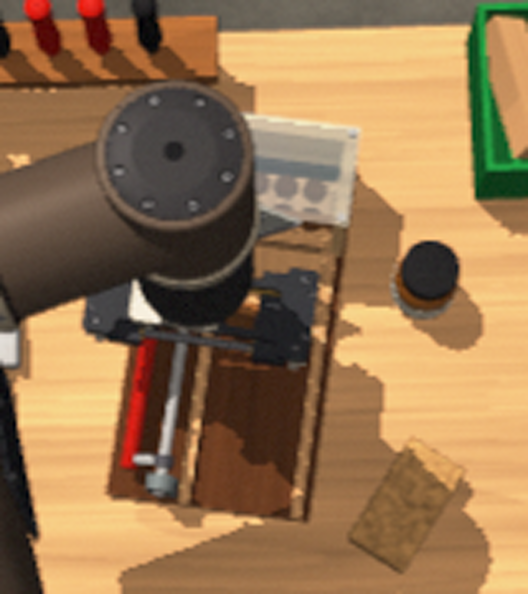

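View pics/side_g.png

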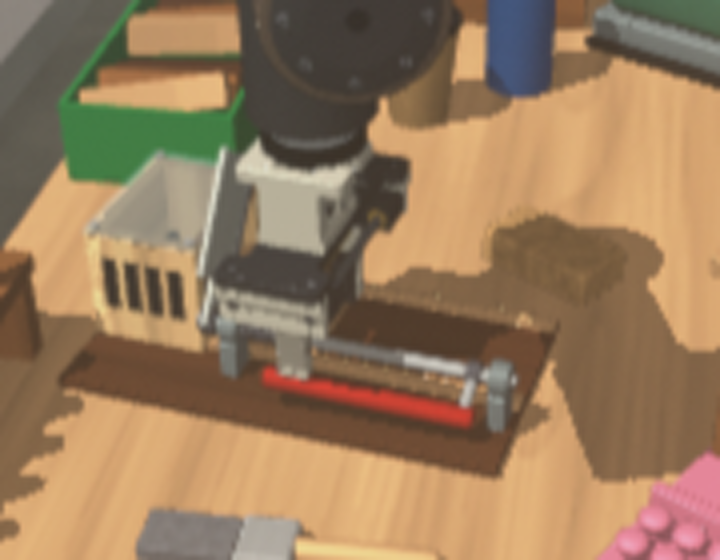

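Call:
play_rows:
  increments:
    - {"linear":[-0.002,0,0],"rotation":[0,0,0.2],"claw":0}
    - {"linear":[-0.004,0,0],"rotation":[0,0,0.3],"claw":0}
    - {"linear":[-0.004,0,0],"rotation":[0,0,0.3],"claw":0}

```text
t: 7.92
eef_pos: [0.6404, 0.0068, 0.0416]
ee_rot: [-1.567, -0.003, 2.968]
force: [-7.3, 2.2, 6.2]
width: 0.0877
```

```bash
cat > ov.py <<'E'
import sys
from h import *
tag=sys.argv[1]; look(tag)
im=cv2.imread(f"pics/top_{tag}_full.png"); l,t=280,90; im=cv2.resize(im[t:t+85,l:l+90],None,fx=7,fy=7,interpolation=cv2.INTER_CUBIC)
for L,c in(([(.153,-.045,.046),(.153,.045,.046)],(0,255,255)),([(.18,.03,.046),(.18,-.03,.046)],(255,0,255)),([(.208,.03,.046),(.208,-.03,.046)],(255,0,255)),([(.071,-.04,.082),(.071,.04,.082)],(0,255,0)),([(.154,-.062,.106),(.244,-.062,.106),(.244,.062,.106),(.154,.062,.106),(.154,-.062,.106)],(255,255,0))):
    pp=(proj("top",np.array([W(*a) for a in L]))-[l,t]+.5)*7; cv2.polylines(im,[np.int32(pp)],False,c,1)
cv2.imwrite(f"pics/ov_{tag}.png",im)
E
python3 ov.py h
```

```text
t 7.925 eef [0.6404 0.0068 0.0416] lane xy(mm) [61.1491 53.1159] rot [-1.5673 -0.0027  2.9678] F lane [-7.5661  0.9431  6.2454] mom [ 1.2632  2.6488 -0.069 ]
```

View pics/ov_h.png

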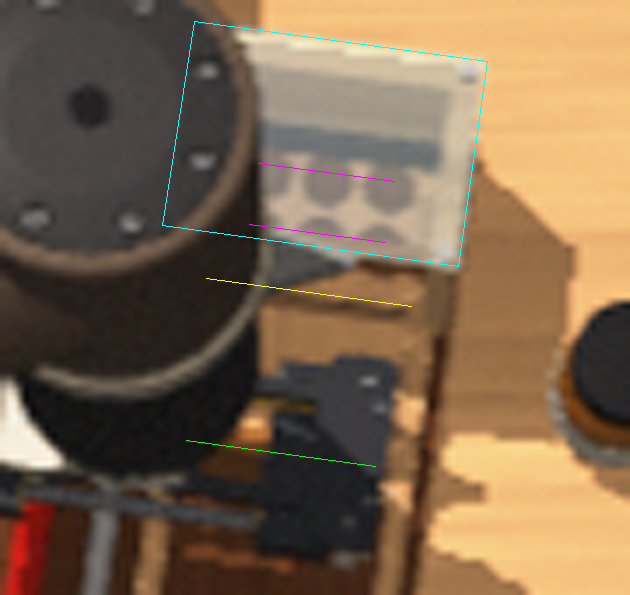

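The knob rows are within about 1 px of their home lines, and the force shows no stop contact yet. I'll keep pushing in small steps and ease the bar up about 1.5 mm.

Call:
play_rows:
  increments:
    - {"linear":[-0.002,-0.001,0],"rotation":[0,0,0.1],"claw":0}
    - {"linear":[-0.004,-0.002,0],"rotation":[0,0,0.2],"claw":0}
    - {"linear":[-0.004,-0.002,0],"rotation":[0,0,0.2],"claw":0}

```text
t: 8.4
eef_pos: [0.6408, 0.0065, 0.0421]
ee_rot: [-1.567, -0.005, 2.966]
force: [-10.8, 5.3, 4.1]
width: 0.0875
```

```bash
python3 ov.py i
```

```text
t 8.4 eef [0.6408 0.0065 0.0421] lane xy(mm) [61.6601 52.9049] rot [-1.5667 -0.0052  2.9664] F lane [-11.514    3.3864   4.0575] mom [ 2.3481  3.831  -0.168 ]
```

View pics/ov_i.png

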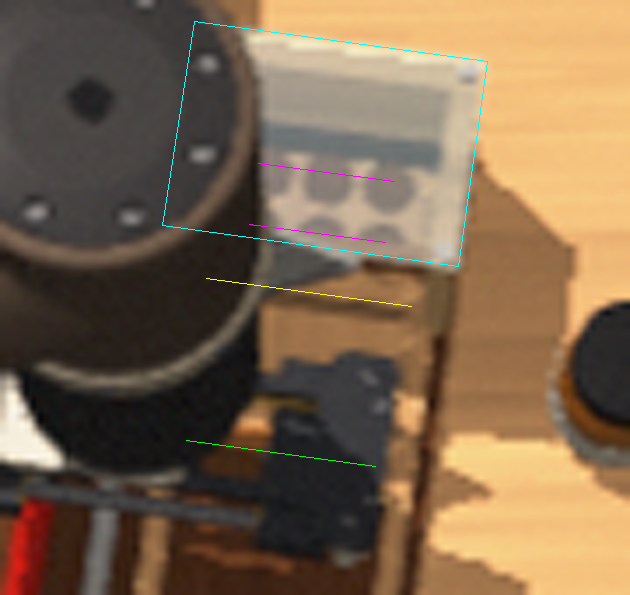

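View pics/side_i.png

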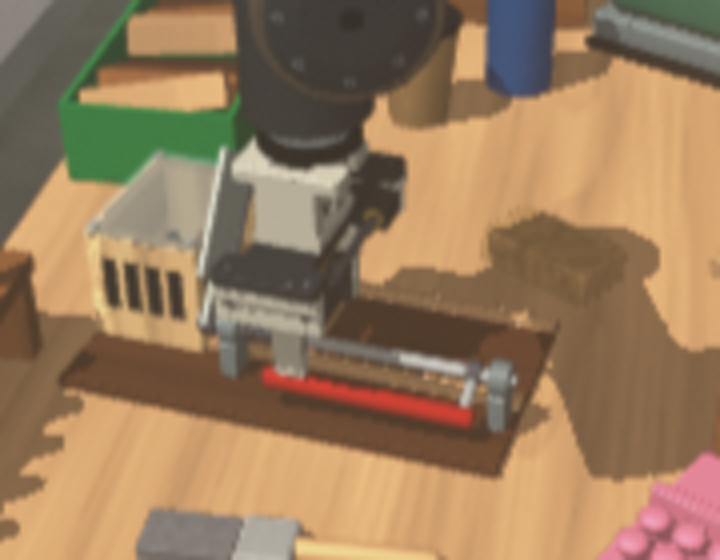

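Progress stalled at lane x 61.7 (61.5 expected at home) with the force rising. I'll give one firmer push to confirm it is against the stop.

Call:
play_rows:
  increments:
    - {"linear":[-0.004,-0.001,-0.001],"rotation":[0,0.1,0.2],"claw":0}
    - {"linear":[-0.007,-0.001,-0.001],"rotation":[0,0.1,0.3],"claw":0}
    - {"linear":[-0.007,-0.001,-0.001],"rotation":[0,0.1,0.3],"claw":0}

```text
t: 8.88
eef_pos: [0.6409, 0.0064, 0.0418]
ee_rot: [-1.564, -0.012, 2.962]
force: [-23.8, 9.2, 16.7]
width: 0.0875
```

```bash
python3 ov.py j
python3 - <<'E'
import cv2,numpy as np
a=[cv2.imread(f"pics/top_{k}_full.png")[90:140,300:350].astype(int) for k in "ghij"]
for i in range(3):
    A=a[i].mean(2).astype(np.float32);B=a[i+1].mean(2).astype(np.float32)
    print(cv2.phaseCorrelate(A[15:35,19:42].copy(),B[15:35,19:42].copy()),abs(A-B)[15:35,19:42].mean())
E
```

```text
t 8.875 eef [0.6409 0.0064 0.0418] lane xy(mm) [61.7738 52.8391] rot [-1.5643 -0.0118  2.9618] F lane [-24.982    4.947   16.7011] mom [ 3.0242  8.3231 -0.8796]
((0.13154352633267763, -0.2643007056057023), 1.0972175260384878) 5.03913
((-0.1627127673216986, -0.49307554392773767), 0.9302021821339925) 1.8521737
((-0.14948296499241387, 0.02492908403232441), 0.9859910130500793) 1.1572465
```

View pics/ov_j.png

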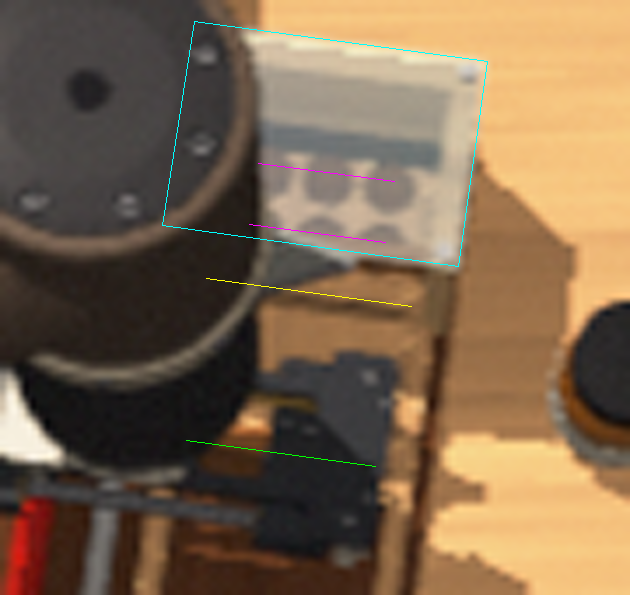

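The stop is confirmed: 25 N of push with no motion, and the change in moment puts that force on the pushing finger. Now I'll back off along the lane with the bar still held, then lift.

Call:
play_rows:
  increments:
    - {"linear":[0.001,0,0],"rotation":[-0.1,0,0.2],"claw":0}
    - {"linear":[0.004,0,0],"rotation":[-0.2,0.2,0.4],"claw":0}
    - {"linear":[0.009,-0.001,0],"rotation":[-0.3,0.4,0.6],"claw":0}
    - {"linear":[0.016,-0.001,0],"rotation":[-0.3,0.4,0.6],"claw":0}
    - {"linear":[0.022,-0.001,0],"rotation":[-0.3,0.4,0.6],"claw":0}

```text
t: 9.6
eef_pos: [0.6193, 0.0105, 0.0433]
ee_rot: [-1.57, -0.0, 2.955]
force: [3.9, -0.3, 5.4]
width: 0.0877
```

```bash
python3 ov.py k
```

```text
t 9.6 eef [0.6193 0.0105 0.0433] lane xy(mm) [39.7429 53.1216] rot [-1.5698 -0.0003  2.9549] F lane [3.9359 0.3636 5.3998] mom [ 0.0417 -1.3543 -0.1948]
```

View pics/ov_k.png

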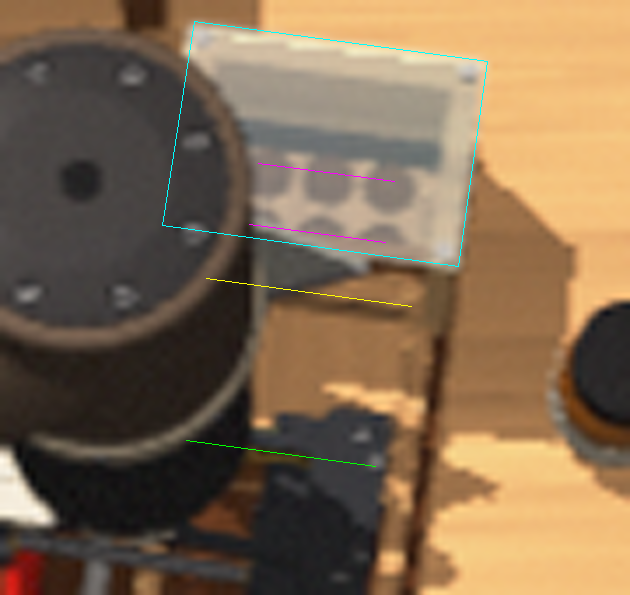

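View pics/side_k.png

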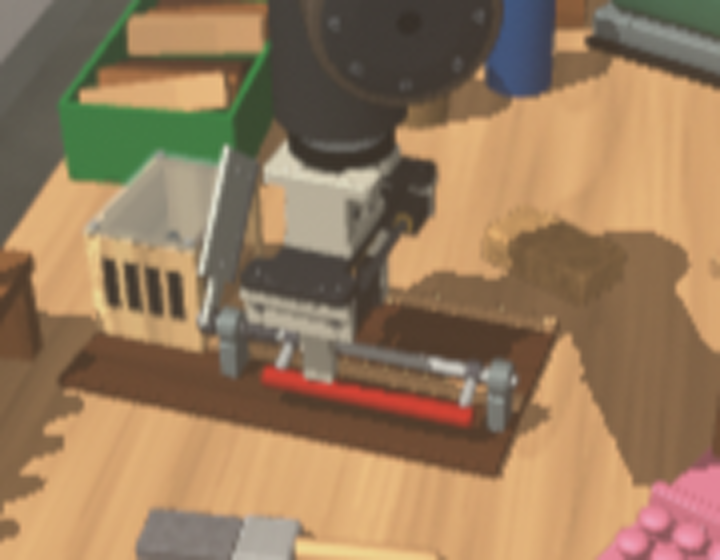

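The rack stayed home when the finger backed off about 22 mm, with the flap still up. Lifting straight up now.

Call:
play_rows:
  increments:
    - {"linear":[0,-0.008,0],"rotation":[0,0,0],"claw":0}
    - {"linear":[0,-0.018,0],"rotation":[0,0,0],"claw":0}
    - {"linear":[0,-0.03,0],"rotation":[0,0,0],"claw":0}
    - {"linear":[0,-0.05,0],"rotation":[0,0,0],"claw":0}
    - {"linear":[0,-0.08,0],"rotation":[0,0,0],"claw":0}

```text
t: 10.32
eef_pos: [0.6171, 0.0104, 0.1229]
ee_rot: [-1.568, -0.005, 2.955]
force: [0.6, 0.4, -1.0]
width: 0.0875
```

Call:
play_rows:
  increments:
    - {"linear":[0.02,-0.04,0],"rotation":[0,0,0],"claw":0}
    - {"linear":[0.05,-0.08,-0.02],"rotation":[0,0,0],"claw":0}
    - {"linear":[0.08,-0.1,-0.06],"rotation":[0,0,0],"claw":0}
    - {"linear":[0.11,-0.1,-0.11],"rotation":[0,0,0],"claw":0}
    - {"linear":[0.14,-0.1,-0.16],"rotation":[0,0,0],"claw":0}

```text
t: 10.95
eef_pos: [0.5084, 0.1949, 0.224]
ee_rot: [-1.569, -0.005, 2.954]
force: [0.9, 0.4, -0.5]
width: 0.0876
```

Call:
play_rows:
  increments:
    - {"linear":[0.03,0,-0.05],"rotation":[0,0,0],"claw":0}
    - {"linear":[0.05,0,-0.1],"rotation":[0,0,0],"claw":0}
    - {"linear":[0.07,0,-0.15],"rotation":[0,0,0],"claw":0}
    - {"linear":[0.07,0,-0.15],"rotation":[0,0,0],"claw":0}

```text
t: 11.45
eef_pos: [0.4662, 0.3581, 0.2236]
ee_rot: [-1.568, -0.006, 2.957]
force: [0.4, -0.5, -0.2]
width: 0.0877
```

```bash
python3 ov.py l
python3 - <<'E'
from h import *
for n,bx in(("top",(85,225,262,360)),("side",(160,260,205,345))):
    d=np.load(n+"_l.npy"); v,u=np.mgrid[bx[0]:bx[1],bx[2]:bx[3]]; v=v.ravel();u=u.ravel(); k=d[v,u]>0; P=pt(n,u[k],v[k],d=d[v[k],u[k]])
    q=(P[:,:2]-O)@R2
    a=(abs(q[:,1])<.04)&(P[:,2]>.06)&(q[:,0]<.12)&(q[:,0]>-.1); print(n,"board",a.sum(),np.percentile(q[a,0],[2,10,50,90,98]) if a.any() else None)
    a=(abs(q[:,1])<.045)&(P[:,2]>.06)&(q[:,0]<.15)&(q[:,0]>.12); print("leaf",a.sum(),P[a,2].max(),q[a,0].mean())
E
```

```text
t 11.45 eef [0.4662 0.3581 0.2236] lane xy(mm) [-170.8366  369.2141] rot [-1.568  -0.0063  2.9575] F lane [ 0.5048 -0.4695 -0.1611] mom [-0.094  -0.034  -0.0346]
top board 143 [0.0692 0.0696 0.0734 0.0799 0.0818]
leaf 119 0.09181719175345955 0.13792889802104358
side board 110 [0.0695 0.0703 0.0724 0.0797 0.0821]
leaf 113 0.0891724781534724 0.13859222524354192
```

View pics/ov_l.png

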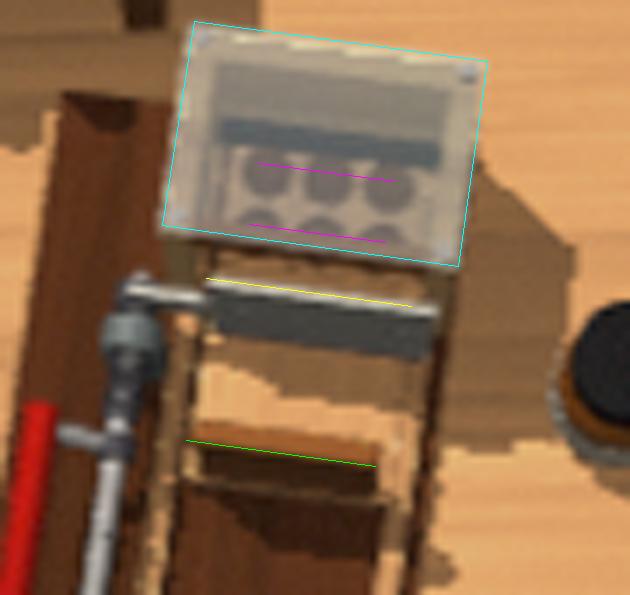

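View pics/side_l.png

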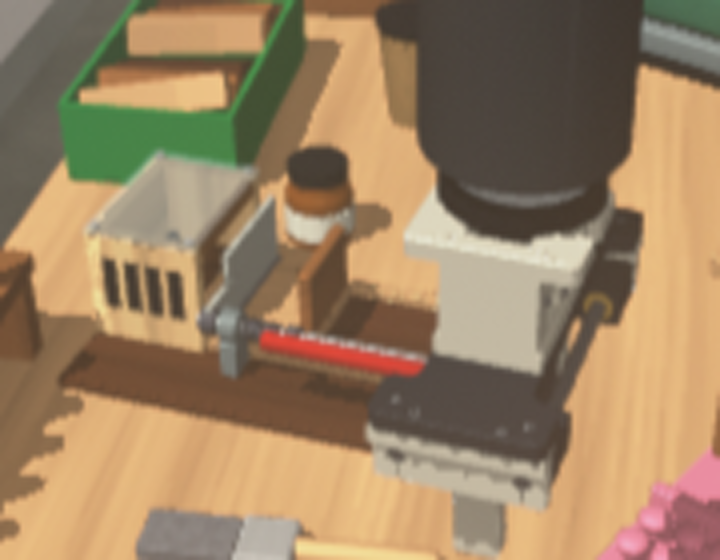

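View pics/top_l_full.png

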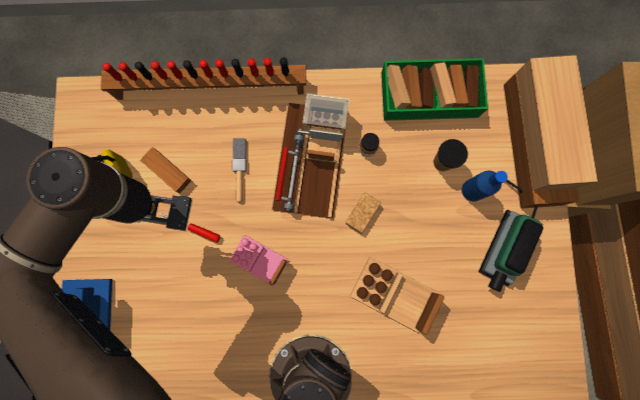

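Run:
```python
import cv2,numpy as np
I={k:cv2.imread(f"pics/top_{k}_full.png").mean(2).astype(np.float32) for k in "ijkl"}
# knobs window under the cover
s=np.s_[110:126,321:342]
h=cv2.createHanningWindow((21,16),cv2.CV_32F)
for a,b in("ij","jk","kl","jl"):
    print(a,b,cv2.phaseCorrelate(I[a][s].copy(),I[b][s].copy(),h))
```

```text
i j ((-0.03813926466798456, 0.05071280231926778), 1.0019357033694785)
j k ((-0.14370662362061637, -0.03486626235740253), 0.9744557477533817)
k l ((0.0857092888269797, 0.08908187000997181), 0.9867731525252262)
j l ((0.01493075688232004, -0.00807673904532713), 0.9730312637984753)
```

The rack has not moved since it met the stop; the shift is under 0.1 px. The flap is shut (leaf top at about 0.09 m, lane x 139), nothing else on the bench has moved, and the arm is clear. Handing in.

```bash
python3 -c "
from station import job,readout
print(job.job_done()); s=readout.get_state(); print(s['t'],s['force'])"
```

```text
the job is handed in; nothing more can be done
None
the job is handed in; nothing more can be done
```

The rack is home against the stop in the drying box and the flap is shut. I handed the job in at about 11.5 s; no verdict was reported.

**What I did:** I used the small wooden rack in the lane, not the pink one or the larger wooden one. One fingertip pressed the red bar down and held the flap at about 0.85–0.95 rad, worked out from the fingertip height. The other finger pushed the back board along the lane. After that I backed off 22 mm with the bar still held, lifted straight up and moved clear to the left.

**Last checks:**
- **Home:** a final push of 25 N produced no further motion, and the moment showed that force was on the pushing finger. The finger stopped at lane x 61.8, which puts the board's rear face at about 71, as specified. In the pictures the rack stayed put within 0.1 px after release.
- **Flap:** the leaf's top measured about 0.09 m high at lane x 138–139, so it is shut. The rail should sit 13 mm beyond the flap's plane. In the pictures I took during the push, the flap stayed clear of the rack and knobs.
- **Bench:** everything else stands where it was in the last top view, and the arm was clear with no load.

**Small disagreement:** depth put the board's rear face at lane x 69–70 instead of 71, which is within the 2 mm calibration error.

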